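# Shift the gearbox lever to the pinned gear

### The arm

A 6-joint arm with a two-finger parallel gripper is mounted at the origin on the work surface. World frame = base frame: x ahead of the robot, y to its left, z up, the work surface at z = 0. Lengths are in mm, angles in rad, forces in N, time in s.
With the tool pointing down it reaches from about 400 to 925 mm from the base axis. Payload 12.5 kg.
Tool frame: the origin (TCP) lies midway between the tips of the shut fingers; the grasp point (between the pads) lies 19 mm behind it; z points along the fingers, y is the direction in which the jaws open and shut (so a half turn about z gives the same grasp; the last joint's range is limited). The gripper opens to 95 mm and grips with 3 to 60 N. Pads are 20 mm wide; open, the fingers measure 119 mm over their backs; the gripper's body (75 mm by 180 mm) begins 59 mm behind the grasp point.
Start: joints at [-1.256, 0.491, 1.559, -0, 1.092, -0.106], TCP at [255.332, -570.488, 179.661] pointing down, gripper open.
Joint ranges: [-3.1, 3.1], [-0.84, 2.19], [0.05, 2.79], [-1.13, 4.28], [0.06, 2.93], [-2.69, 2.69]. Speed limits (rad/s): [2.22, 2.22, 2.79, 3.14, 3.14, 3.14].

### API

Orientations are given as [roll, pitch, yaw] about the fixed x, y, z axes, in that order (R = Rz(yaw) Ry(pitch) Rx(roll)).
In Python, from cell import * gives the robot as it stands. The module is installed in compiled form; this text tells all that it offers.
- The arm moves only by the tool carry_out, never from a script. Its argument "moves" is a list of rows, each an object of numbers: "dx", "dy", "dz": the shift along the tool's x, y, z in m; "twist": the turn about the tool's z in degrees. A call has 1 to 5 rows; each row is the pose to reach, as a shift and turn from the pose commanded when the call began, along the tool's axes at that moment; what a row does not reach only later rows make up. A row lasts 1/10 s, in which the tool goes at most 50 mm and 8.59 degrees, less where a joint would pass 70% of its speed; a pose out of reach is approached as far as the arm can. A call with a gripper value outside its range is refused whole. "grip" is the finger opening in m, from 0 to 0.0951, set as the call begins (left out, the last holds). The fingers move at their own pace and stop on an object; the grip force is fixed at half the most. Time passes only in rows, so rows that repeat a pose let the fingers close. It gives the time, the measured TCP pose, the force and the opening at its end, in the units of the state.
- state(): the state, without advancing time (a new reading comes with each control period).
- read_camera(name): name is "side" or "top"; returns (picture, depth): 400x640x3 uint8, red, green, blue; 400x640 float32, mm along the optical axis (not along the pixel's ray), 0 where there is no reading.
- camera_info(name): a dict with "mtx" (3x3 intrinsics, pixels), "dist_coeffs" ([k1, k2, p1, p2, k3] as OpenCV has them; the pictures are not rectified), "R" (3x3) and "t" (3): a world point X has camera coordinates R X + t. Camera axes: x right, y down, z forward; pixel columns grow to the right and rows downward; lengths in mm; the calibration is good to about 2 mm. A picture is of the moment at which its call begins. camera_info takes no time and is no camera call.
- job_done(): hands the job in, once; it reports no verdict.
The state is a dict: "t": time; "joints": joint angles; "qvel": joint speeds; "tau": joint torques, N m; "eef_pos": TCP position; "tcp_rot": TCP orientation; "ft_force": force on the tool from outside, world axes, zero at the start; "moment": the same for the moment, N m; "opening": opening from 0.0 (shut) to 1.0 (fully open).
Only numpy, scipy, OpenCV 4.12 (cv2) and the standard library are available. Lean on these libraries where they do the work, as an engineer would, in place of code of your own. Each camera call takes 0.05 s, during which the arm holds its last target. There are 200 camera calls.

### The job

Put the gearbox on the repair trolley into the gear marked by the upright index pin: with the fingertips gently push the ball-topped lever out of its slot, along the cross channel of the gate, and fully home into the slot that ends at the pin, without pushing it into any other slot on the way. Only push the lever, do not grip it; leave the tools and parts lying around where they are, and take the hand away at the end.

Things in the scene. Friction and masses are not known exactly. Their poses are not given: they have to be found in the camera images.
- gearbox: Fixed grey cast gearbox, housing 170 (x) x 250 (y) x 99 mm high, foot flange 200 x 280 mm, a 24 mm shaft end to y = -175 mm. Origin: centre of its underside, on the table, below the middle of the gate; x points from the robot's side to the far side, y to the left, z up. The lever starts in the slot at y = +26 mm on the robot's side (-x); the pin is never at the y = +26 mm column.
- gate_mid (a point): Middle of the steel gate plate's top, 110 mm above the table; plate 119 (x) x 120 (y) x 10 mm, axes as the gearbox. Double H: cross channel along y at x = 0, 14 mm wide, y = -33 to 33 mm; six dead-end slots along x, at y = 26, 0, -26 mm, to the far (+x) and the robot's side (-x), 14 mm wide, ending at x = +-29.5 mm. The tines between are 12 mm wide with round tips.
- index_pin: Fixed upright steel pin, 14 mm in diameter, 26 mm tall, on the gate plate just beyond the closed end of the wanted slot (x = +-48 mm, y = 0 or -26 mm of the gearbox frame). Origin: centre of its foot, on the plate's top. The three other slots of these two columns have only a flat plug, 2 mm thick, in that place.
- pivot (a point): Point about which the lever tilts, inside the housing, 15 mm above the table, below the middle of the gate. The lever is a straight steel stem 9 mm in diameter with a ball knob on top.
- knob (a point): Centre of the lever's black ball knob, 36 mm in diameter, 170 mm from the pivot: 185 mm above the table when upright, 173 to 182 mm when tilted. It moves 1.9 times as far as the stem in the gate: about 46 mm from the gearbox centre along x when home, about 49 mm to the side in the outer columns. Below it only stem, plate, pin, plugs, and small things on the housing's top.
- stem (a point): Point on the axis of the lever's stem in the gate, 90 mm from the pivot (about 100 to 105 mm above the table). In a slot's closed end it is about 25 mm from the gearbox centre along x; in the cross channel within about 3 mm of x = 0. The stem has 2.5 mm of play to each side in a slot.
- shift (a joint): Tilt of the lever along the slots, rad: 0 upright (cross channel), positive towards the far side (+x of the gearbox), about +-0.27 at the closed ends of the slots. It stays where it is left (friction); about 2 to 4 N at the knob move it.
- select (a joint): Tilt of the lever across the slots, rad: 0 in the middle column, about +0.28 in the y = +26 mm column, about -0.28 in the y = -26 mm column. It stays where it is left; about 2 to 4 N at the knob move it.
- magnet: Bystander, loose, to be left alone: round plastic-cased magnet, 30 mm across, 10 mm thick, lying on the gearbox's left shoulder (+y of the gate).
- socket: Bystander, loose, to be left alone: steel socket, 24 mm across, 32 mm tall, standing on the gearbox's right shoulder.
- wrench: Bystander, loose, to be left alone: steel wrench 200 mm long lying on the table.
- hammer: Bystander, loose, to be left alone: hammer 260 mm long lying on the table.
- screwdriver: Bystander, loose, to be left alone: screwdriver 200 mm long lying on the table beyond the gearbox.
- spray_can: Bystander, loose, to be left alone: can 52 mm across, 150 mm tall, standing on the table.
- bar_stock: Bystander, loose, to be left alone: square steel bar 180 x 30 x 30 mm lying on the table.

How it is judged (in metres and radians):
On the way:
1. the lever stands in the cross channel (x of stem in the frame of gearbox between -0.007 and 0.007 m and y of stem in the frame of gearbox below 0.018 m).
At the end, for the whole second after the job is handed in: The lever is at rest in the slot that ends at the index pin, its stem within 28 mm of the pin's axis (it is 23 mm away when fully home, so up to about 5 mm short passes), and the bystanders are at rest (horizontal distance between stem and index_pin below 0.028 m and velocity of joint shift between -0.05 and 0.05 rad/s and velocity of joint select between -0.05 and 0.05 rad/s and linear speed of each of magnet, socket, wrench, hammer, screwdriver, spray_can, bar_stock below 0.02 m/s); the robot touches nothing.
It fails at once if the lever is pushed more than half-way into a slot that is neither its starting slot nor the wanted one ((x of stem in the frame of gearbox above 0.016 m or x of stem in the frame of gearbox below -0.016 m) and horizontal distance between stem and index_pin above 0.0335 m and not (y of stem in the frame of gearbox above 0.013 m and x of stem in the frame of gearbox below 0 m)).
It fails at once if the lever is gripped or forced: more than 35 N between the fingers and the lever (contact force between the fingers and shift above 35 N).
It fails at once if a bystander is moved more than 20 mm (distance of any of magnet, socket, wrench, hammer, screwdriver, spray_can, bar_stock from where it was at the start of the episode above 0.02 m).
It also fails if it takes over 64 s, if anything falls off the work surface, if the arm or the gripper's body presses on something with over 40 N, if the wrist force passes 120 N, or if a joint passes its speed limit or range.

## Working session

There is one attempt and no reset: what is moved stays moved. The work goes in short steps, Python scripts to look and compute and a tool call to move; the robot and the scene stay as the last step left them, time stands still between calls to the robot, and variables do not carry over. Pictures are saved under pics/ and viewed, about 8 in all and at most 12, crops included, and the job is handed in when it is done.

Besides the shell and the picture viewer there is one more tool, called after "Request:" as a command line: name --argument value ..., lists and objects as JSON in quotes. carry_out: Moves the arm, as the interface text tells. Its arguments: {"type":"object","properties":{"moves":{"type":"array","items":{"type":"object","properties":{"dx":{"type":"number"},"dy":{"type":"number"},"dz":{"type":"number"},"twist":{"type":"number"}}}},"grip":{"type":"number"}},"required":["moves"]}

```bash
mkdir -p pics; python3 - <<'E'
from cell import *
import cv2,numpy as np
s=state();print(s)
for n in("top","side"):
    p,d=read_camera(n);np.savez(f"pics/{n}0.npz",p=p,d=d)
    cv2.imwrite(f"pics/{n}0.png",p[...,::-1])
    c=camera_info(n);print(n,c, "pos",-np.array(c["R"]).T@np.array(c["t"]))
E
```

```text
{'t': 0.0, 'joints': array([-1.25560169e+00,  4.91583502e-01,  1.55947450e+00, -2.47210551e-05,
        1.09168024e+00, -1.05600451e-01]), 'qvel': array([ 0.0003543 ,  0.00091586, -0.00109422, -0.0018474 ,  0.00095486,
       -0.0008372 ]), 'tau': array([ 1.18099433e-03, -6.12645435e+01, -2.58179533e+01,  6.93037058e-02,
        4.82398644e-02, -1.42106110e-04]), 'eef_pos': array([ 255.22743102, -570.19285265,  179.03826844]), 'tcp_rot': array([-3.14045114e+00, -9.89473937e-05,  4.20806440e-01]), 'ft_force': array([0.75548078, 0.27458905, 0.68276836]), 'moment': array([ 7.06881602e-05,  1.90886765e-02, -5.85785445e-02]), 'opening': 0.9987517290311937}
top {'mtx': array([[511.69811598,   0.        , 329.37752767],
       [  0.        , 511.69811598, 199.25864203],
       [  0.        ,   0.        ,   1.        ]]), 'dist_coeffs': array([-0.12379594,  0.        ,  0.        ,  0.        ,  0.        ]), 'R': array([[-0.01412999, -0.9997315 , -0.01836516],
       [-0.99567572,  0.01575448, -0.09155142],
       [ 0.09181618,  0.01699212, -0.99563098]]), 't': array([  21.82221594,  609.22353907, 1562.47012983])} pos [ 463.43740068  -14.33132945 1611.8197247 ]
side {'mtx': array([[497.07347722,   0.        , 318.51723185],
       [  0.        , 497.07347722, 201.08060538],
       [  0.        ,   0.        ,   1.        ]]), 'dist_coeffs': array([0.03356683, 0.        , 0.        , 0.        , 0.        ]), 'R': array([[-0.89839517, -0.43916076,  0.00489257],
       [-0.2710164 ,  0.54558586, -0.79302344],
       [ 0.34559546, -0.7137744 , -0.60917147]]), 't': array([ 557.31673727,  257.65485648, 1465.11404582])} pos [  64.18259345 1149.93969505 1094.10531048]
```

View pics/top0.png

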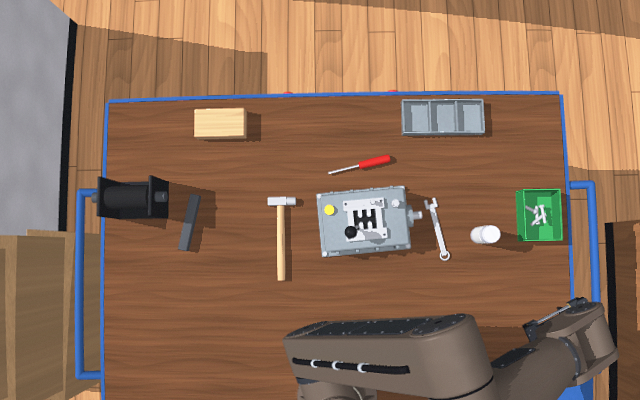

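View pics/side0.png

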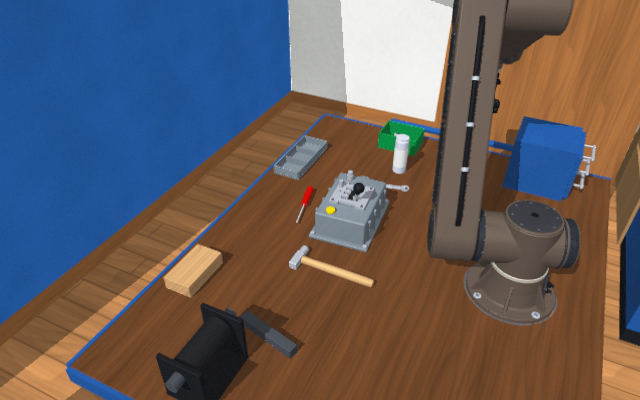

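The top view has the gearbox at about (365,220), with the knob at (351,232), the magnet at (329,210) and the hammer on its left at (281,235). The side view has the gate at about (355,185). Next I'll enlarge the gate and measure its pose.

```bash
cat > h.py <<'E'
from cell import *
import cv2,numpy as np
def cloud(n,d):
    c=camera_info(n);v,u=np.mgrid[0:400,0:640]
    q=cv2.undistortPoints(np.stack([u,v],-1).reshape(-1,1,2).astype(np.float64),c["mtx"],c["dist_coeffs"]).reshape(400,640,2)
    P=np.dstack([q*d[...,None],d]);return (P-c["t"])@np.array(c["R"])
def onplane(n,uv,z):
    c=camera_info(n);R=np.array(c["R"]);o=-R.T@c["t"]
    q=cv2.undistortPoints(np.array(uv,float).reshape(-1,1,2),c["mtx"],c["dist_coeffs"]).reshape(-1,2)
    r=np.c_[q,np.ones(len(q))]@R;z=np.asarray(z,float).reshape(-1)
    return o+r*((z-o[2])/r[:,2])[:,None]
def pix(n,X):
    c=camera_info(n);return cv2.projectPoints(np.array(X,float).reshape(-1,1,3),cv2.Rodrigues(np.array(c["R"]))[0],np.array(c["t"]),c["mtx"],c["dist_coeffs"])[0].reshape(-1,2)
def crops(f,name,bt=(310,180,80),bs=(310,160,80)):
    o=[]
    for n,(x,y,w) in(("top",bt),("side",bs)):
        p=f[n][y:y+w,x:x+w,::-1];o.append(cv2.resize(p,(400,400),interpolation=cv2.INTER_CUBIC))
    cv2.imwrite(name,np.hstack(o))
E
python3 - <<'E'
from h import *
f={n:np.load(f"pics/{n}0.npz") for n in("top","side")}
crops({n:f[n]["p"] for n in f},"pics/c0.png")
for n in f:
    P=cloud(n,f[n]["d"]);p=f[n]["p"].astype(int);ok=f[n]["d"]>0
    roi=ok&(abs(P[...,0]-530)<220)&(abs(P[...,1]+90)<200)
    print(n,"hist",np.histogram(P[roi][:,2],bins=[-10,10,20,40,60,80,90,95,105,115,125,140,160,180,200,220]))
    for lo,hi,nm in((92,106,"housing"),(106,116,"plate")):
        m=roi&(P[...,2]>lo)&(P[...,2]<hi)&(abs(p[...,0]-p[...,2])<40)
        m8=m.astype(np.uint8);k,l,st,c=cv2.connectedComponentsWithStats(m8);i=1+st[1:,4].argmax()
        q=P[l==i];print(nm,len(q),q.mean(0),cv2.minAreaRect(q[:,:2].astype(np.float32)))
    m=roi&(p.max(-1)<60)&(P[...,2]>140)
    q=P[m];print("knob",len(q),q.mean(0) if len(q) else 0, q.max(0), np.argwhere(m).mean(0)[::-1])
    m=roi&(P[...,2]>120)&(p.min(-1)>90);print("bright>120",[(tuple(a[::-1]),P[tuple(a)].round()) for a in np.argwhere(m)][:30])
E
```

```text
top hist (array([11514,   757,   221,    12,   102,   132,   410,  2963,  1156,
         165,    48,     1,    10,   118,     0]), array([-10,  10,  20,  40,  60,  80,  90,  95, 105, 115, 125, 140, 160,
       180, 200, 220]))
housing 3021 [539.09161908 -92.79487125  99.3469922 ] ((539.9033203125, -95.46070861816406), (178.21658325195312, 259.8381042480469), 3.099134683609009)
plate 925 [544.47008049 -95.08080614 110.93718406] ((539.17822265625, -94.380859375), (124.48316955566406, 126.81340026855469), 4.166423797607422)
knob 692 [ 351.28091196 -156.83503247  620.00212755] [519.51919608 -32.10773777 764.0234716 ] [419.4783237  309.30202312]
bright>120 [((np.int64(371), np.int64(200)), array([ 596., -110.,  134.])), ((np.int64(372), np.int64(200)), array([ 596., -113.,  134.])), ((np.int64(373), np.int64(200)), array([ 595., -115.,  137.])), ((np.int64(374), np.int64(200)), array([ 595., -118.,  134.])), ((np.int64(394), np.int64(200)), array([ 596., -178.,  121.])), ((np.int64(395), np.int64(200)), array([ 594., -179.,  136.])), ((np.int64(396), np.int64(200)), array([ 595., -183.,  
[... 3355 characters left out ...]
p.int64(349), np.int64(174)), array([ 590., -177.,  120.])), ((np.int64(350), np.int64(174)), array([ 583., -168.,  128.])), ((np.int64(351), np.int64(174)), array([ 584., -180.,  120.])), ((np.int64(352), np.int64(174)), array([ 579., -178.,  123.])), ((np.int64(350), np.int64(175)), array([ 583., -170.,  122.])), ((np.int64(351), np.int64(175)), array([ 581., -174.,  120.])), ((np.int64(350), np.int64(176)), array([ 582., -167.,  120.])), ((np.int64(351), np.int64(176)), array([ 578., -166.,  122.])), ((np.int64(352), np.int64(176)), array([ 575., -168.,  122.])), ((np.int64(349), np.int64(177)), array([ 582., -158.,  122.])), ((np.int64(339), np.int64(180)), array([ 601., -115.,  130.]))]
```

View pics/c0.png

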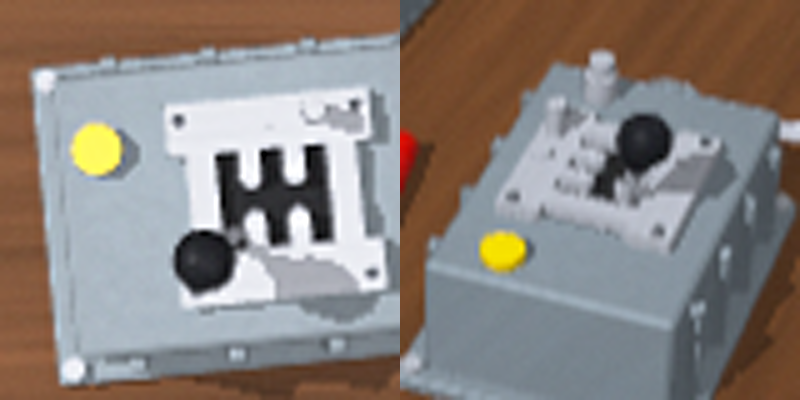

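The pin is on the far side at the right-hand column, at top-crop pixel (315,110), which puts it near gearbox (+48,-26). In the side crop it is at (555,115), clear of the socket at (600,75). I'll fit the knob and the frame next.

```bash
cat >> h.py <<'E'
def look(tag=None):
    f={n:read_camera(n) for n in("top","side")}
    if tag:
        for n in f: np.savez(f"pics/{n}{tag}.npz",p=f[n][0],d=f[n][1])
    return f
def knob(f):  # sphere centre from dark depth pixels, one estimate per camera
    out={}
    for n in f:
        p,d=f[n];P=cloud(n,d)
        m=(d>0)&(p.max(-1)<75)&(P[...,2]>150)&(P[...,2]<212)&(abs(P[...,0]-540)<90)&(abs(P[...,1]+93)<95)
        k,l,st,c=cv2.connectedComponentsWithStats(m.astype(np.uint8))
        if k<2: out[n]=None;continue
        i=1+st[1:,4].argmax();m=l==i;uv=np.argwhere(m)[:,::-1]
        (u,v),r=cv2.minEnclosingCircle(uv.astype(np.float32))
        out[n]=(len(uv),(u,v,r),np.median(P[m],0).round(1),onplane(n,(u,v),178)[0].round(1))
    return out
E
python3 - <<'E'
from h import *
f={n:(lambda z:(z["p"],z["d"]))(np.load(f"pics/{n}0.npz")) for n in("top","side")}
for k,v in knob(f).items():print(k,v)
# gate slots (dark, near plate) in top view
p,d=f["top"];m=(p.max(-1)<80).astype(np.uint8);m[:200]=0;m[245:]=0;m[:,:352]=0;m[:,385:]=0
uv=np.argwhere(m)[:,::-1];q=onplane("top",uv,np.full(len(uv),108.))
print("slots",len(q),q[:,:2].min(0),q[:,:2].max(0))
print("pin top",onplane("top",[(373,201.5)],136))
for yaw in(3.5,4.5):
  a=np.radians(yaw);R=np.array([[np.cos(a),-np.sin(a)],[np.sin(a),np.cos(a)]])
  for c in((540,-94),(541,-90)):
    g=np.array([[48,-26],[0,0],[-46,49],[29.5,26],[29.5,-26],[-29.5,-26]]);w=g@R.T+c;X=np.c_[w,[136,110,178,110,110,110]]
    print(yaw,c,w.round()[:3].tolist(),"top",pix("top",X).round(1).tolist(),"side",pix("side",X).round(1).tolist())
E
```

```text
top (111, (350.5, 231.5, 6.041623115539551), array([505. , -46.3, 188.7]), array([504.1, -47.7, 178. ]))
side (94, (358.4230651855469, 188.65383911132812, 5.869740962982178), array([501., -35., 182.]), array([500.1, -36.4, 178. ]))
slots 274 [ 489.94809805 -121.91345519] [571.37477833 -53.43188101]
pin top [[ 591.02614302 -115.2886584   136.        ]]
3.5 (540, -94) [[589.0, -117.0], [540.0, -94.0], [491.0, -48.0]] top [[373.6, 202.0], [365.5, 219.7], [350.7, 236.2], [355.9, 210.4], [373.5, 209.0], [375.2, 229.0]] side [[342.3, 179.1], [352.8, 192.9], [362.5, 187.5], [341.8, 195.1], [347.1, 186.6], [363.8, 190.7]]
3.5 (541, -90) [[590.0, -113.0], [541.0, -90.0], [492.0, -44.0]] top [[372.2, 201.7], [364.2, 219.4], [349.2, 235.8], [354.5, 210.1], [372.2, 208.7], [373.8, 228.7]] side [[341.5, 179.6], [352.1, 193.5], [361.7, 188.1], [341.0, 195.7], [346.4, 187.2], [363.0, 191.2]]
4.5 (540, -94) [[590.0, -116.0], [540.0, -94.0], [490.0, -49.0]] top [[373.3, 201.9], [365.5, 219.7], [351.0, 236.4], [355.7, 210.6], [373.3, 208.9], [375.3, 228.9]] side [[342.1, 179.2], [352.8, 192.9], [362.8, 187.4], [341.8, 195.3], [347.0, 186.7], [363.7, 190.6]]
4.5 (541, -90) [[591.0, -112.0], [541.0, -90.0], [491.0, -45.0]] top [[371.9, 201.6], [364.2, 219.4], [349.5, 236.1], [354.4, 210.2], [372.0, 208.6], [374.0, 228.6]] side [[341.3, 179.7], [352.1, 193.5], [362.1, 188.0], [341.1, 195.8], [346.2, 187.2], [362.9, 191.1]]
```

Request:
carry_out --moves '[{"dz":-0.04,"twist":8},{"dz":-0.08,"twist":16},{"dz":-0.08,"twist":20}]' --grip 0

```text
schema error: expected keys dx, dy, dz, twist
```

Request:
carry_out --moves '[{"dx":0,"dy":0,"dz":-0.04,"twist":7},{"dx":0,"dy":0,"dz":-0.08,"twist":14},{"dx":0,"dy":0,"dz":-0.08,"twist":20},{"dx":0,"dy":0,"dz":-0.08,"twist":20}]' --grip 0

```text
t: 0.5
eef_pos: [255.4, -570.5, 260.3]
tcp_rot: [3.14, -0.0, 0.07]
ft_force: [0.1, -0.0, -2.0]
opening: 0.721
```

Request:
carry_out --moves '[{"dx":0.015,"dy":-0.034,"dz":0,"twist":0},{"dx":0.03,"dy":-0.068,"dz":0,"twist":0},{"dx":0.045,"dy":-0.102,"dz":0,"twist":0},{"dx":0.06,"dy":-0.136,"dz":0,"twist":0},{"dx":0.075,"dy":-0.17,"dz":0,"twist":0}]'

```text
t: 1.0
eef_pos: [317.9, -393.7, 258.4]
tcp_rot: [-3.14, 0.001, 0.075]
ft_force: [0.7, 0.4, -0.3]
opening: 0.305
```

Request:
carry_out --moves '[{"dx":0.015,"dy":-0.034,"dz":0,"twist":0},{"dx":0.03,"dy":-0.068,"dz":0,"twist":0},{"dx":0.045,"dy":-0.102,"dz":0,"twist":0},{"dx":0.06,"dy":-0.136,"dz":0,"twist":0},{"dx":0.075,"dy":-0.17,"dz":0,"twist":0}]'

```text
t: 1.5
eef_pos: [380.4, -218.8, 258.7]
tcp_rot: [-3.14, 0.001, 0.075]
ft_force: [0.8, -0.9, -1.1]
opening: 0.003
```

Request:
carry_out --moves '[{"dx":0.015,"dy":-0.034,"dz":0,"twist":0},{"dx":0.03,"dy":-0.068,"dz":0,"twist":0},{"dx":0.045,"dy":-0.102,"dz":0,"twist":0},{"dx":0.06,"dy":-0.136,"dz":0,"twist":0},{"dx":0.075,"dy":-0.17,"dz":0,"twist":0}]'

```text
t: 2.0
eef_pos: [442.9, -44.0, 258.7]
tcp_rot: [-3.141, 0.002, 0.075]
ft_force: [0.4, 0.1, -0.3]
opening: 0.007
```

Request:
carry_out --moves '[{"dx":0,"dy":0,"dz":0.04,"twist":0},{"dx":0,"dy":0,"dz":0.08,"twist":0},{"dx":0,"dy":0,"dz":0.1,"twist":0},{"dx":0,"dy":0,"dz":0.1,"twist":0}]'

```text
t: 2.4
eef_pos: [441.3, -45.1, 156.7]
tcp_rot: [-3.14, 0.006, 0.075]
ft_force: [-0.7, -0.3, 0.3]
opening: 0.003
```

```bash
python3 - <<'E'
from h import *
s=state();print(s["eef_pos"],s["ft_force"])
f=look("1");print(knob(f));crops({n:f[n][0] for n in f},"pics/c1.png")
print(pix("top",[s["eef_pos"]]),pix("side",[s["eef_pos"]]))
E
```

```text
[441.27708873 -45.09779425 156.73314266] [-0.68437473 -0.30098761  0.33178015]
{'top': (90, (350.5, 231.1666717529297, 5.911479473114014), array([506.7, -48.7, 188.9]), array([505.1, -47.7, 178. ])), 'side': (84, (358.0, 188.5, 5.590270042419434), array([500.2, -35. , 179.9]), array([501.6, -36.5, 178. ]))}
[[349.79377842 253.94115993]] [[376.57065782 197.61359091]]
```

View pics/c1.png

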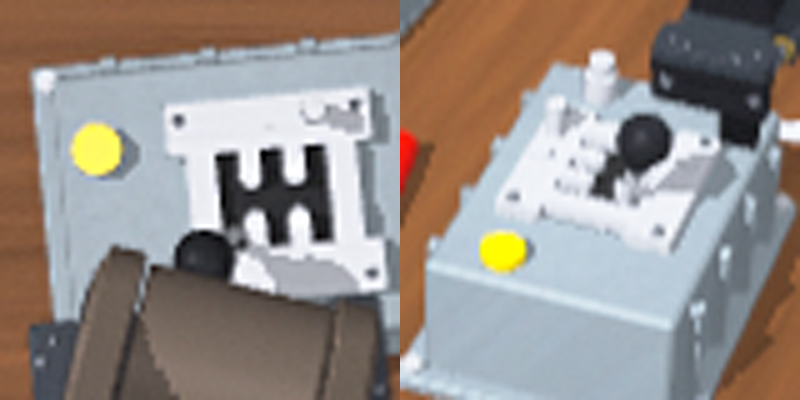

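The fingertips stand behind the knob, at side crop (740,120) against the knob at (643,140). I'll push slowly along +x.

Request:
carry_out --moves '[{"dx":0.01,"dy":0,"dz":0,"twist":0},{"dx":0.018,"dy":0,"dz":0,"twist":0},{"dx":0.024,"dy":0,"dz":0,"twist":0},{"dx":0.03,"dy":0,"dz":0,"twist":0},{"dx":0.035,"dy":0,"dz":0,"twist":0}]'

```text
t: 3.0
eef_pos: [478.7, -43.1, 159.8]
tcp_rot: [3.141, -0.0, 0.072]
ft_force: [-0.1, 0.1, -0.7]
opening: 0.003
```

Request:
carry_out --moves '[{"dx":0.004,"dy":0,"dz":0,"twist":0},{"dx":0.008,"dy":0,"dz":0,"twist":0},{"dx":0.012,"dy":0,"dz":0,"twist":0},{"dx":0.016,"dy":0,"dz":0,"twist":0},{"dx":0.016,"dy":0,"dz":0,"twist":0}]'

```text
t: 3.5
eef_pos: [494.5, -42.0, 159.6]
tcp_rot: [3.141, -0.0, 0.072]
ft_force: [-0.0, -0.6, 0.2]
opening: 0.003
```

```bash
python3 - <<'E'
from h import *
s=state();print(s["eef_pos"],s["ft_force"])
f=look("2");print(knob(f));crops({n:f[n][0] for n in f},"pics/c2.png")
E
```

```text
[494.5189003  -42.03031644 159.58027291] [-0.04951772 -0.64833673  0.16331765]
{'top': None, 'side': (101, (360.69049072265625, 187.3095245361328, 7.640923500061035), array([496.8, -34.3, 182.7]), array([496.5, -46.2, 178. ]))}
```

View pics/c2.png

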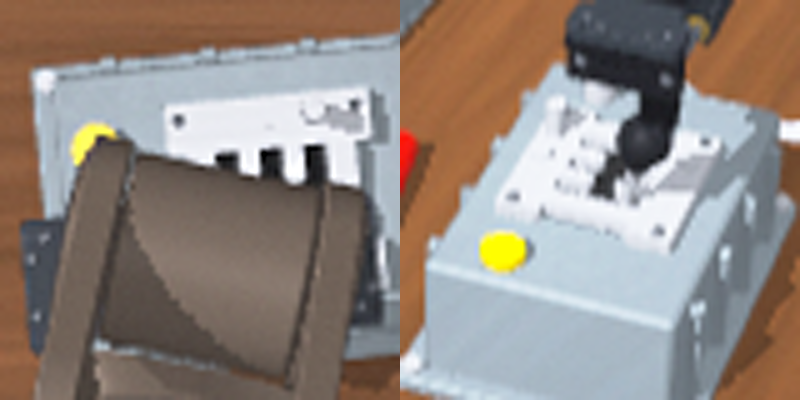

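```bash
python3 - <<'E'
from h import *
s=state();e=s["eef_pos"]
o=[]
for t in("1","2"):
    p=np.load(f"pics/side{t}.npz")["p"];c=p[160:210,325:375,::-1]
    c=cv2.resize((255*(c/255.)**.4).astype(np.uint8),(400,400),interpolation=cv2.INTER_CUBIC);o.append(c)
X=[e,[503,-45,176],[522,-45,180]];q=(pix("side",X)-[325,160]+.5)*8;print(q)
for i,a in enumerate(q): cv2.circle(o[1],tuple(int(v) for v in a),3,[(0,0,255),(0,255,0),(255,0,0)][i],-1)
cv2.circle(o[0],tuple(int(v) for v in q[1]),3,(0,255,0),-1)
cv2.imwrite("pics/c3.png",np.hstack(o))
z=np.load("pics/side2.npz");P=cloud("side",z["d"])
for v in range(180,196,2):print(v,[tuple(P[v,u].round().astype(int)) for u in range(350,366,3)])
E
```

```text
[[288.76850001 267.52496004]
 [272.73040972 223.81174157]
 [228.62240584 202.99507689]]
180 [(np.int64(583), np.int64(-172), np.int64(100)), (np.int64(573), np.int64(-175), np.int64(101)), (np.int64(566), np.int64(-184), np.int64(97)), (np.int64(499), np.int64(-32), np.int64(214)), (np.int64(490), np.int64(-35), np.int64(215)), (np.int64(456), np.int64(35), np.int64(270))]
182 [(np.int64(581), np.int64(-166), np.int64(96)), (np.int64(570), np.int64(-168), np.int64(98)), (np.int64(560), np.int64(-171), np.int64(99)), (np.int64(497), np.int64(-29), np.int64(209)), (np.int64(491), np.int64(-39), np.int64(205)), (np.int64(482), np.int64(-40), np.int64(207))]
184 [(np.int64(574), np.int64(-150), np.int64(99)), (np.int64(565), np.int64(-155), np.int64(99)), (np.int64(512), np.int64(-44), np.int64(187)), (np.int64(497), np.int64(-31), np.int64(200)), (np.int64(490), np.int64(-38), np.int64(198)), (np.int64(482), np.int64(-43), np.int64(197))]
186 [(np.int64(564), np.int64(-127), np.int64(109)), (np.int64(555), np.int64(-132), np.int64(109)), (np.int64(509), np.int64(-38), np.int64(184)), (n
[... 597 characters left out ...]
nt64(-26), np.int64(181)), (np.int64(490), np.int64(-41), np.int64(173)), (np.int64(510), np.int64(-129), np.int64(109))]
192 [(np.int64(552), np.int64(-99), np.int64(106)), (np.int64(546), np.int64(-112), np.int64(100)), (np.int64(504), np.int64(-26), np.int64(170)), (np.int64(494), np.int64(-27), np.int64(173)), (np.int64(487), np.int64(-34), np.int64(171)), (np.int64(506), np.int64(-117), np.int64(110))]
194 [(np.int64(549), np.int64(-93), np.int64(103)), (np.int64(541), np.int64(-100), np.int64(101)), (np.int64(509), np.int64(-41), np.int64(151)), (np.int64(503), np.int64(-53), np.int64(145)), (np.int64(510), np.int64(-101), np.int64(111)), (np.int64(502), np.int64(-106), np.int64(110))]
```

View pics/c3.png

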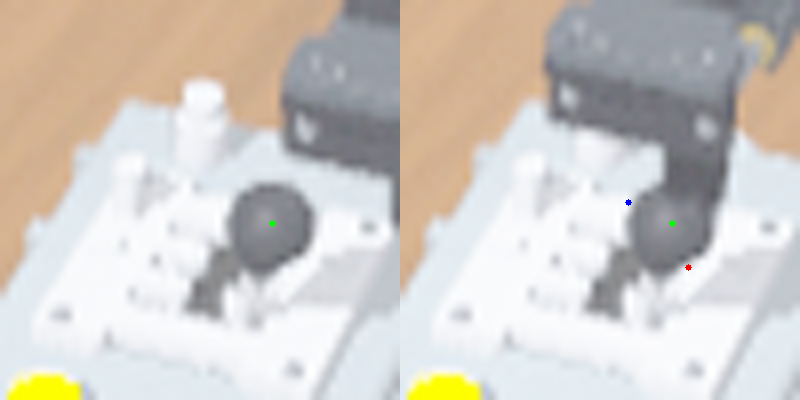

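The bright crop shows the knob still at (670,225), its starting place, with the finger just behind it and no force on the wrist. I'll advance in small steps and watch the knob and the force.

Request:
carry_out --moves '[{"dx":0.003,"dy":0,"dz":0,"twist":0},{"dx":0.006,"dy":0,"dz":0,"twist":0},{"dx":0.008,"dy":0,"dz":0,"twist":0},{"dx":0.008,"dy":0,"dz":0,"twist":0}]'

```text
t: 4.0
eef_pos: [502.4, -41.4, 159.6]
tcp_rot: [3.142, -0.0, 0.072]
ft_force: [0.2, 0.4, 0.2]
opening: 0.003
```

```bash
python3 - <<'E'
from h import *
s=state();print(s["eef_pos"],s["ft_force"],s["moment"])
f=look("4");print(knob(f)["side"])
o=[]
for p in(np.load("pics/side2.npz")["p"],f["side"][0]):
    c=p[160:210,325:375,::-1]
    o.append(cv2.resize((255*(c/255.)**.4).astype(np.uint8),(400,400),interpolation=cv2.INTER_CUBIC))
cv2.imwrite("pics/c4.png",np.hstack(o))
# side-depth finger pixels above knob
for t in("1","2","4"):
    z=np.load(f"pics/side{t}.npz");P=cloud("side",z["d"]);m=(z["p"].max(-1)<90)&(P[...,2]>195)&(P[...,2]<225)&(abs(P[...,0]-480)<60)&(abs(P[...,1]+45)<45)
    q=P[m];print(t,len(q),np.percentile(q,[5,50,95],axis=0).round().tolist())
E
```

```text
[502.35248984 -41.43849657 159.57619201] [0.19465454 0.36303862 0.16308516] [ 0.05320688  0.0514746  -0.0115166 ]
(100, (358.0, 186.5, 6.800835609436035), array([499. , -34. , 184.9]), array([505.7, -46.4, 178. ]))
1 39 [[430.0, -44.0, 198.0], [440.0, -37.0, 207.0], [451.0, -33.0, 218.0]]
2 42 [[482.0, -40.0, 196.0], [491.0, -33.0, 206.0], [503.0, -30.0, 216.0]]
4 43 [[490.0, -38.0, 196.0], [500.0, -34.0, 207.0], [511.0, -30.0, 215.0]]
```

View pics/c4.png

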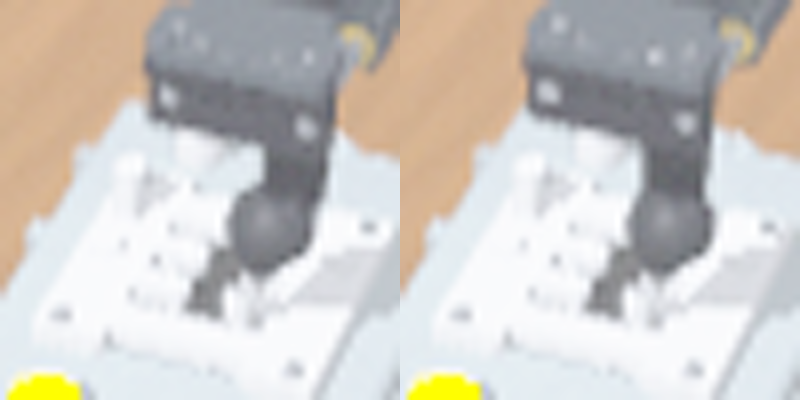

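```bash
python3 - <<'E'
from h import *
z=np.load("pics/side1.npz");P=cloud("side",z["d"]);e=[441.3,-45.1,156.7]
print(pix("side",[e,[441.3,-45.1,186]]))
for v in range(176,202,2):print(v,[(u,int(z["p"][v,u].max()),*P[v,u].round().astype(int).tolist()) for u in range(370,384,3)])
E
```

```text
[[376.5632147  197.61969485]
 [377.28544117 190.05885407]]
176 [(370, 39, 440, 39, 291), (373, 42, 430, 43, 296), (376, 46, 422, 40, 297), (379, 47, 413, 42, 301), (382, 62, 404, 44, 305)]
178 [(370, 46, 440, 37, 283), (373, 45, 433, 31, 282), (376, 37, 423, 37, 288), (379, 42, 412, 42, 295), (382, 42, 404, 41, 297)]
180 [(370, 44, 439, 38, 277), (373, 46, 430, 39, 280), (376, 43, 423, 35, 280), (379, 77, 414, 35, 283), (382, 52, 404, 39, 288)]
182 [(370, 187, 520, -203, 91), (373, 117, 431, 35, 271), (376, 42, 421, 39, 276), (379, 44, 413, 36, 277), (382, 43, 404, 36, 280)]
184 [(370, 212, 513, -184, 97), (373, 167, 502, -184, 101), (376, 34, 444, -35, 214), (379, 33, 434, -35, 218), (382, 118, 403, 37, 274)]
186 [(370, 220, 508, -170, 99), (373, 170, 64, 1150, 1094), (376, 31, 446, -45, 200), (379, 30, 436, -40, 206), (382, 206, 472, -191, 97)]
188 [(370, 152, 498, -141, 113), (373, 233, 491, -152, 108), (376, 58, 443, -37, 199), (379, 33, 434, -37, 202), (382, 188, 468, -180, 97)]
190 [(370, 235, 497, -140, 105), (373, 184, 486, -140, 109), (376, 213, 482, -159, 98), (379, 191, 471, -159, 102), (382, 149, 466, -175, 93)]
192 [(370, 189, 491, -124, 110), (373, 147, 488, -148, 95), (376, 187, 478, -149, 97), (379, 212, 469, -153, 98), (382, 125, 464, -171, 87)]
194 [(370, 186, 487, -116, 108), (373, 145, 483, -133, 98), (376, 147, 475, -143, 94), (379, 193, 465, -144, 97), (382, 124, 465, -177, 75)]
196 [(370, 165, 484, -108, 106), (373, 148, 480, -126, 96), (376, 178, 470, -128, 98), (379, 157, 463, -139, 93), (382, 122, 464, -177, 66)]
198 [(370, 150, 484, -109, 97), (373, 146, 476, -116, 96), (376, 214, 465, -114, 100), (379, 152, 461, -136, 87), (382, 122, 464, -181, 55)]
200 [(370, 181, 481, -103, 94), (373, 218, 471, -103, 98), (376, 198, 461, -105, 99), (379, 200, 458, -126, 86), (382, 120, 463, -179, 48)]
```

The picture and depth show the fingertips passing just above the knob. The side camera's lowest finger points lie at z≈197 when the reported TCP z is 157, and the gripper body is about 36 mm high too. So the reported z reads about 36 mm too low. I'll back off, lower the hand and check it by camera.

Request:
carry_out --moves '[{"dx":-0.03,"dy":0,"dz":0,"twist":0},{"dx":-0.058,"dy":0,"dz":0,"twist":0},{"dx":-0.058,"dy":0,"dz":0.015,"twist":0},{"dx":-0.058,"dy":0,"dz":0.03,"twist":0},{"dx":-0.058,"dy":0,"dz":0.03,"twist":0}]'

```text
t: 4.6
eef_pos: [443.3, -45.5, 128.6]
tcp_rot: [-3.141, 0.002, 0.072]
ft_force: [0.2, -0.2, 0.4]
opening: 0.002
```

```bash
cat >> h.py <<'E'
def side_view(name,old=None,x=325,y=160,w=60):
    s=state();f=look();print(s["t"],s["eef_pos"].round(1),s["ft_force"].round(1));k=knob(f);print(k)
    c=f["side"][0][y:y+w,x:x+w,::-1];c=cv2.resize((255*(c/255.)**.4).astype(np.uint8),(400,400),interpolation=cv2.INTER_CUBIC)
    t=f["top"][0][180:260,310:390,::-1];cv2.imwrite(name,np.hstack([c,cv2.resize(t,(400,400),interpolation=cv2.INTER_CUBIC)]))
    return f
E
python3 - <<'E'
from h import *
f=side_view("pics/c5.png");p,d=f["side"];P=cloud("side",d)
m=(d>0)&(p.max(-1)<75)&(abs(P[...,0]-445)<22)&(abs(P[...,1]+45)<35)&(P[...,2]>125)&(P[...,2]<215)
q=P[m];print(len(q),np.percentile(q,[0,5,50,95],axis=0).round().tolist(),np.argwhere(m).max(0)[::-1],pix("side",[state()["eef_pos"]]))
E
```

```text
4.6 [443.3 -45.5 128.6] [ 0.2 -0.2  0.4]
{'top': (90, (350.5, 231.1666717529297, 5.911479473114014), array([505.5, -48.7, 188.9]), array([505.1, -47.7, 178. ])), 'side': (60, (358.0671691894531, 188.15672302246094, 5.266077995300293), array([503.6, -31.6, 179.3]), array([502.1, -38.3, 178. ]))}
33 [[431.0, -49.0, 167.0], [432.0, -45.0, 168.0], [441.0, -38.0, 178.0], [452.0, -33.0, 186.0]] [380 196] [[375.09436523 204.04372925]]
```

Request:
carry_out --moves '[{"dx":0.01,"dy":0,"dz":0.004,"twist":0},{"dx":0.02,"dy":0,"dz":0.004,"twist":0},{"dx":0.026,"dy":0,"dz":0.004,"twist":0},{"dx":0.031,"dy":0,"dz":0.004,"twist":0},{"dx":0.035,"dy":0,"dz":0.004,"twist":0}]'

```text
t: 5.2
eef_pos: [479.1, -42.9, 125.6]
tcp_rot: [-3.141, 0.001, 0.072]
ft_force: [-3.5, 0.3, 2.3]
opening: 0.006
```

Request:
carry_out --moves '[{"dx":0.004,"dy":0,"dz":0,"twist":0},{"dx":0.008,"dy":0,"dz":0,"twist":0},{"dx":0.012,"dy":0,"dz":0,"twist":0},{"dx":0.016,"dy":0,"dz":0,"twist":0},{"dx":0.016,"dy":0,"dz":0,"twist":0}]'

```text
t: 5.7
eef_pos: [495.6, -41.9, 125.6]
tcp_rot: [3.141, -0.0, 0.072]
ft_force: [-1.3, -0.1, 0.4]
opening: 0.005
```

```bash
python3 -c "
from h import *
side_view('pics/c6.png')"
```

```text
5.7 [495.6 -41.9 125.6] [-1.3 -0.1  0.4]
{'top': None, 'side': (67, (356.0, 189.5, 8.381627082824707), array([508.5, -32.9, 174.3]), array([505.2, -28.8, 178. ]))}
```

View pics/c6.png

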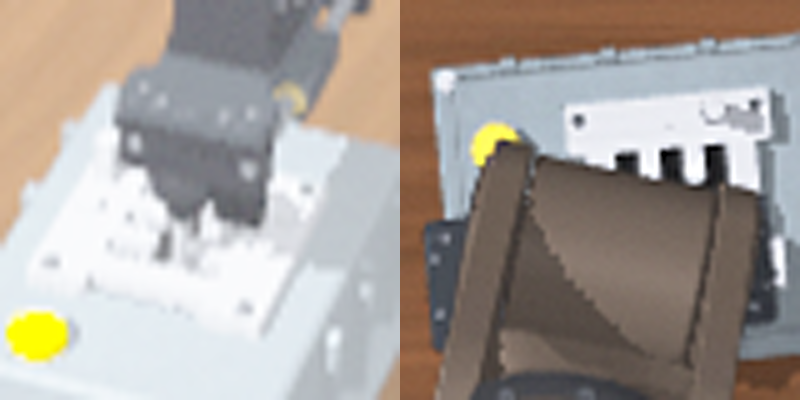

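The right side of the hand now pushes: knob at about side crop (185,185), finger behind it at (245,190), and the lever is moving. About 13 mm more should bring it upright in the cross channel.

Request:
carry_out --moves '[{"dx":0.004,"dy":0,"dz":0,"twist":0},{"dx":0.008,"dy":0,"dz":0,"twist":0},{"dx":0.011,"dy":0,"dz":0,"twist":0},{"dx":0.014,"dy":0,"dz":0,"twist":0},{"dx":0.014,"dy":0,"dz":0,"twist":0}]'

```text
t: 6.3
eef_pos: [509.5, -40.9, 125.6]
tcp_rot: [3.141, -0.0, 0.072]
ft_force: [-1.0, -0.1, 1.5]
opening: 0.005
```

Request:
carry_out --moves '[{"dx":-0.03,"dy":0,"dz":0,"twist":0},{"dx":-0.04,"dy":-0.03,"dz":0,"twist":0},{"dx":-0.04,"dy":-0.06,"dz":0,"twist":0},{"dx":-0.04,"dy":-0.06,"dz":0,"twist":0}]'

```text
t: 6.7
eef_pos: [464.5, 18.0, 125.8]
tcp_rot: [-3.142, -0.001, 0.074]
ft_force: [0.9, -0.3, 0.1]
opening: 0.001
```

```bash
python3 - <<'E'
from h import *
f=side_view('pics/c7.png')
# expected side pixels of knob in the y'=+49 column at several x'
a=np.radians(4.2);R=np.array([[np.cos(a),-np.sin(a)],[np.sin(a),np.cos(a)]])
for c in((540,-93),(541.5,-87)):
  for x in(-31,-15,-6,0,6): 
    w=R@[x,49]+c;z=15+np.sqrt(170**2-x*x-49*49);print(c,x,pix("side",[[*w,z]]).round(1),pix("top",[[*w,z]]).round(1))
E
```

```text
6.7 [464.5  18.  125.8] [ 0.9 -0.3  0.1]
{'top': (113, (349.0294189453125, 219.91175842285156, 6.325334548950195), array([538.1, -43.8, 191.7]), array([536.7, -44.1, 178. ])), 'side': (25, (346.5, 183.0, 4.031229019165039), array([542.5, -33.8, 191. ]), array([545.7, -47.7, 178. ]))}
(540, -93) -31 [[358.  187.3]] [[350.  231.1]]
(540, -93) -15 [[353.2 185.6]] [[349.5 225.3]]
(540, -93) -6 [[350.5 184.9]] [[349.2 222.1]]
(540, -93) 0 [[348.7 184.4]] [[349. 220.]]
(540, -93) 6 [[346.9 184. ]] [[348.8 217.9]]
(541.5, -87) -31 [[356.8 188.2]] [[347.9 230.6]]
(541.5, -87) -15 [[352.  186.5]] [[347.4 224.8]]
(541.5, -87) -6 [[349.3 185.7]] [[347.1 221.6]]
(541.5, -87) 0 [[347.5 185.3]] [[346.9 219.5]]
(541.5, -87) 6 [[345.8 184.9]] [[346.7 217.4]]
```

View pics/c7.png

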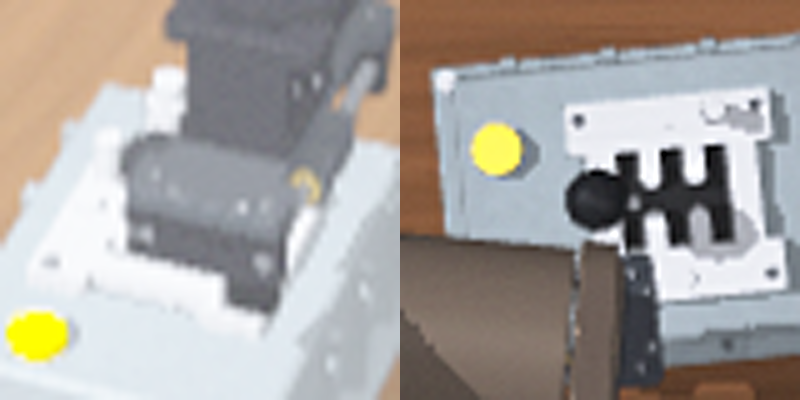

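The top view has the knob at (349.0,219.9). My prediction for the channel at x'=0 was (349.0,220.0), so the lever stands in the cross channel. I'll move the finger to its +y side and push along -y.

Request:
carry_out --moves '[{"dx":0.034,"dy":0,"dz":0,"twist":0},{"dx":0.067,"dy":0,"dz":0,"twist":0},{"dx":0.067,"dy":0.01,"dz":0,"twist":0},{"dx":0.067,"dy":0.02,"dz":0,"twist":0},{"dx":0.067,"dy":0.03,"dz":0,"twist":0}]'

```text
t: 7.3
eef_pos: [533.1, -10.3, 125.4]
tcp_rot: [-3.142, 0.001, 0.071]
ft_force: [-0.4, 0.2, -0.0]
opening: 0.01
```

Request:
carry_out --moves '[{"dx":0,"dy":0.005,"dz":0,"twist":0},{"dx":0,"dy":0.009,"dz":0,"twist":0},{"dx":0,"dy":0.013,"dz":0,"twist":0},{"dx":0,"dy":0.017,"dz":0,"twist":0},{"dx":0,"dy":0.021,"dz":0,"twist":0}]'

```text
t: 7.8
eef_pos: [535.4, -30.1, 125.8]
tcp_rot: [3.142, -0.0, 0.072]
ft_force: [-0.4, 2.1, 3.1]
opening: 0.002
```

```bash
python3 -c "
from h import *
side_view('pics/c8.png')"
```

```text
7.8 [535.4 -30.1 125.8] [-0.4  2.1  3.1]
{'top': None, 'side': (54, (349.0, 184.5, 7.632268905639648), array([525.5, -27.2, 176.8]), array([535.4, -43.7, 178. ]))}
```

Request:
carry_out --moves '[{"dx":0,"dy":0.004,"dz":0,"twist":0},{"dx":0,"dy":0.008,"dz":0,"twist":0},{"dx":0,"dy":0.012,"dz":0,"twist":0},{"dx":0,"dy":0.016,"dz":0,"twist":0},{"dx":0,"dy":0.02,"dz":0,"twist":0}]'

```text
t: 8.4
eef_pos: [536.7, -50.4, 125.6]
tcp_rot: [3.141, 0.0, 0.072]
ft_force: [-0.0, 2.5, 3.2]
opening: 0.007
```

Request:
carry_out --moves '[{"dx":0,"dy":0.004,"dz":0,"twist":0},{"dx":0,"dy":0.008,"dz":0,"twist":0},{"dx":0,"dy":0.011,"dz":0,"twist":0},{"dx":0,"dy":0.014,"dz":0,"twist":0},{"dx":0,"dy":0.014,"dz":0,"twist":0}]'

```text
t: 8.9
eef_pos: [537.7, -64.4, 125.5]
tcp_rot: [3.141, 0.0, 0.071]
ft_force: [-0.1, -0.2, 0.3]
opening: 0.004
```

```bash
python3 - <<'E'
from h import *
side_view('pics/c9.png')
a=np.radians(4.2);R=np.array([[np.cos(a),-np.sin(a)],[np.sin(a),np.cos(a)]])
for y in(49,0,-25,-49):
    w=R@[0,y]+(540,-93);z=15+np.sqrt(170**2-y*y);print(y,pix("side",[[*w,z]]).round(1),pix("top",[[*w,z]]).round(1))
E
```

```text
8.9 [537.7 -64.4 125.5] [-0.1 -0.2  0.3]
{'top': None, 'side': (30, (351.0, 183.0, 3.6056511402130127), array([533.3, -55.5, 174.7]), array([532.9, -54.1, 178. ]))}
49 [[348.7 184.4]] [[349. 220.]]
0 [[353.8 174.4]] [[366.6 218.3]]
-25 [[356.2 170.9]] [[375.4 217.6]]
-49 [[358.4 168.4]] [[383.8 216.9]]
```

View pics/c9.png

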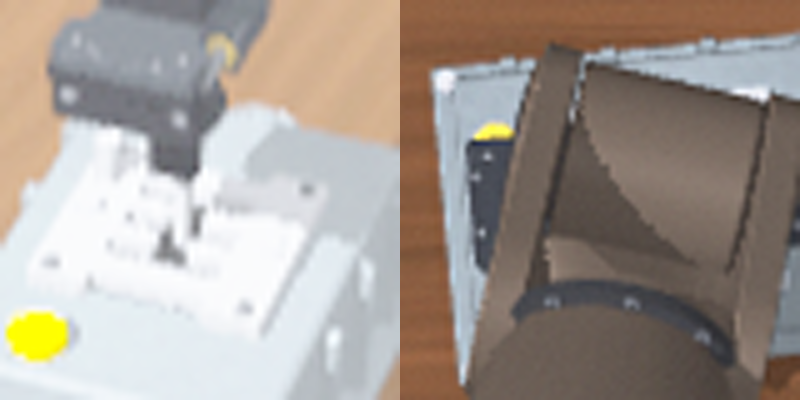

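The finger hides the knob, and the stem shows at side crop (190,210), in the middle of the channel as expected. Another 48 mm or so is needed to reach the y=-26 column.

Request:
carry_out --moves '[{"dx":0,"dy":0.005,"dz":0,"twist":0},{"dx":0,"dy":0.01,"dz":0,"twist":0},{"dx":0,"dy":0.015,"dz":0,"twist":0},{"dx":0,"dy":0.02,"dz":0,"twist":0},{"dx":0,"dy":0.024,"dz":0,"twist":0}]'

```text
t: 9.5
eef_pos: [539.5, -88.4, 125.6]
tcp_rot: [3.141, -0.0, 0.072]
ft_force: [0.4, 2.2, 1.0]
opening: 0.004
```

Request:
carry_out --moves '[{"dx":0,"dy":0.004,"dz":0,"twist":0},{"dx":0,"dy":0.008,"dz":0,"twist":0},{"dx":0,"dy":0.012,"dz":0,"twist":0},{"dx":0,"dy":0.016,"dz":0,"twist":0},{"dx":0,"dy":0.02,"dz":0,"twist":0}]'

```text
t: 10.0
eef_pos: [540.8, -108.1, 125.5]
tcp_rot: [-3.142, 0.0, 0.072]
ft_force: [-0.0, 3.0, -1.4]
opening: 0.007
```

Request:
carry_out --moves '[{"dx":0,"dy":0.002,"dz":0,"twist":0},{"dx":0,"dy":0.004,"dz":0,"twist":0},{"dx":0,"dy":0.004,"dz":0,"twist":0}]'

```text
t: 10.3
eef_pos: [541.3, -112.1, 125.7]
tcp_rot: [3.141, -0.0, 0.072]
ft_force: [0.3, 0.1, 0.8]
opening: 0.006
```

Request:
carry_out --moves '[{"dx":0,"dy":-0.03,"dz":0,"twist":0},{"dx":-0.04,"dy":-0.05,"dz":0,"twist":0},{"dx":-0.08,"dy":-0.06,"dz":0,"twist":0},{"dx":-0.08,"dy":-0.06,"dz":0,"twist":0}]'

```text
t: 10.7
eef_pos: [452.9, -56.4, 125.7]
tcp_rot: [-3.141, 0.002, 0.073]
ft_force: [-0.5, 0.3, 0.4]
opening: 0.007
```

```bash
python3 - <<'E'
from h import *
f=side_view('pics/c10.png')
t=f["top"][0];m=(t[205:245,345:395].max(-1)<60);print(m.sum());print("\n".join("".join("#" if a else "." for a in r) for r in m))
E
```

```text
10.7 [452.9 -56.4 125.7] [-0.5  0.3  0.4]
{'top': (108, (382.6111145019531, 216.30555725097656, 5.861472129821777), array([ 544.9, -138.1,  191.9]), array([ 545.3, -138.5,  178. ])), 'side': (69, (357.5, 170.8333282470703, 6.346582412719727), array([ 543.5, -125.2,  185.8]), array([ 540.8, -127.1,  178. ]))}
313
..................................................
..................................................
..................................................
..................................................
..........................###.....................
.................####.....###.....................
........####.....####.....###.......#####.........
.........###.....####.....###.....########........
.........###......###.....####...##########.......
.........###......###......###...###########......
.........###......###......###...##..#######......
.........###......###.....###...###...######......
.........####....##########.....###.########......
.........#################.......###########......
.........#################.......##########.......
.........############
[... 553 characters left out ...]
.....................................
..................................................
..................................................
..................................................
..................................................
..................................................
..................................................
..................................................
..................................................
..................................................
..................................................
..................................................
..................................................
..................................................
```

The top view has the knob at (382.6,216.3), about y'=-46 and x'=+2, so it stands in the channel at the wanted column. I'll go behind it and push +x home.

Request:
carry_out --moves '[{"dx":0,"dy":0.03,"dz":0,"twist":0},{"dx":0,"dy":0.06,"dz":0,"twist":0},{"dx":0,"dy":0.091,"dz":0,"twist":0},{"dx":0.025,"dy":0.091,"dz":0,"twist":0},{"dx":0.048,"dy":0.091,"dz":0,"twist":0}]'

```text
t: 11.3
eef_pos: [513.4, -147.0, 125.8]
tcp_rot: [3.141, -0.001, 0.069]
ft_force: [0.5, 0.8, -0.0]
opening: 0.007
```

Request:
carry_out --moves '[{"dx":0.005,"dy":0,"dz":0,"twist":0},{"dx":0.01,"dy":0,"dz":0,"twist":0},{"dx":0.015,"dy":0,"dz":0,"twist":0},{"dx":0.02,"dy":0,"dz":0,"twist":0},{"dx":0.024,"dy":0,"dz":0,"twist":0}]'

```text
t: 11.8
eef_pos: [535.6, -143.4, 125.8]
tcp_rot: [3.141, -0.0, 0.072]
ft_force: [-1.4, -0.5, 0.3]
opening: 0.008
```

Request:
carry_out --moves '[{"dx":0.004,"dy":0,"dz":0,"twist":0},{"dx":0.008,"dy":0,"dz":0,"twist":0},{"dx":0.012,"dy":0,"dz":0,"twist":0},{"dx":0.016,"dy":0,"dz":0,"twist":0},{"dx":0.019,"dy":0,"dz":0,"twist":0}]'

```text
t: 12.3
eef_pos: [554.6, -141.7, 125.4]
tcp_rot: [-3.141, 0.0, 0.072]
ft_force: [-2.2, 0.5, -1.0]
opening: 0.003
```

Request:
carry_out --moves '[{"dx":0.002,"dy":0,"dz":0,"twist":0},{"dx":0.004,"dy":0,"dz":0,"twist":0},{"dx":0.005,"dy":0,"dz":0,"twist":0},{"dx":0.005,"dy":0,"dz":0,"twist":0}]'

```text
t: 12.7
eef_pos: [559.4, -141.5, 125.6]
tcp_rot: [-3.142, 0.0, 0.072]
ft_force: [-1.7, 0.3, -2.8]
opening: 0.003
```

Request:
carry_out --moves '[{"dx":0.001,"dy":0,"dz":0,"twist":0},{"dx":0.002,"dy":0,"dz":0,"twist":0},{"dx":0.002,"dy":0,"dz":0,"twist":0}]'

```text
t: 13.0
eef_pos: [560.5, -141.4, 125.4]
tcp_rot: [-3.141, 0.002, 0.072]
ft_force: [-6.4, -0.6, -1.1]
opening: 0.007
```

Force rose to 6.4 N and the TCP came up 1 mm short of command, so the lever has reached the closed end. I'll withdraw and check.

Request:
carry_out --moves '[{"dx":-0.04,"dy":0,"dz":0,"twist":0},{"dx":-0.08,"dy":0,"dz":0,"twist":0},{"dx":-0.11,"dy":0,"dz":-0.03,"twist":0},{"dx":-0.12,"dy":-0.04,"dz":-0.07,"twist":0},{"dx":-0.12,"dy":-0.08,"dz":-0.1,"twist":0}]'

```text
t: 13.5
eef_pos: [436.1, -76.3, 223.0]
tcp_rot: [3.141, -0.002, 0.068]
ft_force: [0.4, -0.2, -0.2]
opening: 0.004
```

Request:
carry_out --moves '[{"dx":0,"dy":-0.04,"dz":0,"twist":0},{"dx":0,"dy":-0.08,"dz":0,"twist":0},{"dx":0,"dy":-0.12,"dz":0,"twist":0},{"dx":0,"dy":-0.12,"dz":0,"twist":0}]'

```text
t: 13.9
eef_pos: [428.0, 47.1, 221.9]
tcp_rot: [-3.141, -0.003, 0.076]
ft_force: [0.1, -0.8, -0.1]
opening: 0.003
```

```bash
python3 - <<'E'
from h import *
f=side_view('pics/c11.png')
a=np.radians(4.2);R=np.array([[np.cos(a),-np.sin(a)],[np.sin(a),np.cos(a)]])
for x in(36,41,46):
    w=R@[x,-49]+(540,-93);z=15+np.sqrt(170**2-x*x-49*49);print(x,pix("side",[[*w,z]]).round(1),pix("top",[[*w,z]]).round(1))
E
```

```text
13.9 [428.   47.1 221.9] [ 0.1 -0.8 -0.1]
{'top': (113, (380.3611145019531, 201.80555725097656, 6.05094051361084), array([ 585.4, -133.3,  187.3]), array([ 586.2, -133.1,  178. ])), 'side': (81, (345.5, 169.0833282470703, 6.103951454162598), array([ 580.5, -120. ,  178.1]), array([ 580.3, -119. ,  178. ]))}
36 [[348.1 167.2]] [[382.5 204.3]]
41 [[346.7 167.2]] [[382.3 202.6]]
46 [[345.2 167.2]] [[382.  200.8]]
```

View pics/c11.png

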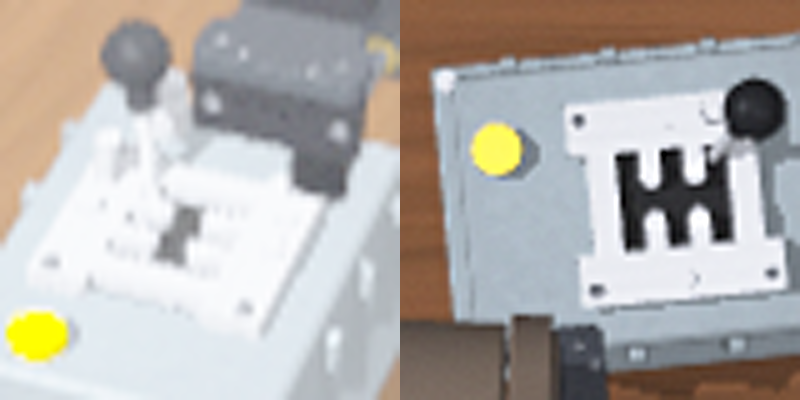

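The lever leans far side right, knob at top (380.4,201.8) and side (345.5,169.1), against a fully-home prediction of (382.0,200.8) and (345.2,167.2). That gives x'≈43–46. The stem stands at about (150,190) in the side crop, right before the pin at (105,150). The magnet and socket are in place and the hand is clear.

```bash
python3 -c "
from h import *
print(state()['qvel'].round(4));print(job_done())"
```

```text
[-0.041   0.0083  0.0015 -0.0027  0.002  -0.0073]
the job is handed in; nothing more can be done
None
```

The lever is in the slot at the index pin (far side, y = -26 mm column). I handed the job in at about 14 s of the 64 s allowed; it reports no verdict. Using shut fingertips only, I pushed the lever out of its slot into the cross channel, along it to that column, and home.

**Last checks:**
- **Lever home:** both cameras put the knob at about x = +43 to +46 mm in the gearbox frame, where +46 is fully home. The contact force rose to about 6 N at the closed end. Before the final push I confirmed by camera that the lever stood in the channel.
- **Hand and bystanders:** the hand is clear of everything, and the wrist force reads about 0. The magnet and socket still looked in place. I did not re-measure the tools on the table, but the fingers stayed around the gearbox at well above table height.

**Disagreements:**
- **Reported height:** the TCP height read about 36 mm lower than the cameras showed the fingertips, so my first pass went over the knob without touching it. I corrected the height by camera.
- **Side camera:** it differed from the top camera by about 7 mm in y. I used the top view for y.
- **Arm motion:** joint 1 still showed a residual speed of 0.04 rad/s at hand-in. The arm was in free air.

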